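# Fit the suction nozzle to the bench extractor

### The arm

A 7-joint arm with a two-finger parallel gripper is mounted at the origin on the work surface. World frame = base frame: x ahead of the robot, y to its left, z up, the work surface at z = 0. Lengths are in m, angles in degrees, forces in N, time in s.
With the tool pointing down it reaches from about 0.4 to 0.875 m from the base axis. Payload 4.4 kg.
Tool frame: the origin (TCP) lies at the very end of the fingers, on their centre line; the grasp point (between the pads) lies env.tcp_to_grasp behind it (env.tcp_to_grasp is the distance from the TCP to the grasp point, in m); z points along the fingers, y is the direction in which the jaws open and shut (so a half turn about z gives the same grasp; the last joint's range is limited). The gripper opens to 85 mm and grips with 20 to 120 N. Pads are 22 mm wide; open, the fingers measure 114 mm over their backs; the gripper's body (76 mm by 85 mm) begins 54 mm behind the grasp point. The pads swing forward as they close: fully open they stand 13 mm farther back than shut.
Start: joints at [-75.905, 36.005, 2.206, 86.941, -1.547, 57.084, -1.146], TCP at [0.199, 0.619, 0.199] pointing down, gripper open.
Joint ranges: [-175.42, 175.42], [-21.48, 121.26], [-71.46, 75.88], [10.55, 141.38], [-63.04, 243.04], [13.31, 113.54], [-168.57, 168.57]. Speed limits (degrees/s): [147.25, 147.25, 180, 180, 180, 180, 180].

### API

Orientations are given as [roll, pitch, yaw] about the fixed x, y, z axes, in that order (R = Rz(yaw) Ry(pitch) Rx(roll)).
In Python, from cell import env gives the robot as it stands. The module is installed in compiled form; this text tells all that it offers.
- The arm moves only by the shell command python3 -m inch 'ROWS'. ROWS is JSON, a list of rows, each a list of 7 numbers: the shift along the tool's x, y, z in m, then the turn, a rotation vector about the tool's x, y, z in rad, then the gripper's target within -1 to 1 (fully open at 1, half-way at 0, shut at -1). A call has 1 to 5 rows; each row is the pose to reach, as a shift and turn from the pose commanded when the call began, along the tool's axes at that moment; what a row does not reach only later rows make up. A row lasts 1/8 s, in which the tool goes at most 62.5 mm and 10.7 degrees, less where a joint would pass 70% of its speed; a pose out of reach is approached as far as the arm can. A call with a gripper value outside its range is refused whole. The fingers move at their own pace and stop on an object; the grip force is fixed at half the most. Time passes only in rows, so rows that repeat a pose let the fingers close. It gives the time, the measured TCP pose, the force and the opening at its end, in the units of the state.
- env.read_state(): the state, without advancing time (a new reading comes with each control period).
- env.camera(name): name is "side" or "top" or "wrist"; returns a dict with "image" (384x512x3 uint8, red, green, blue), "fx", "fy", "cx", "cy" (pixels), "dist" ([k1, k2, p1, p2, k3] as OpenCV has them; the pictures are not rectified), "R" (3x3) and "t" (3): a world point X has camera coordinates R X + t. Camera axes: x right, y down, z forward; pixel columns grow to the right and rows downward; lengths in m; the calibration is good to about 2 mm. A picture is of the moment at which its call begins. There is no depth.
- env.hand_in(): hands the job in, once; it reports no verdict.
The state is a dict: "t": time; "q": joint angles; "joint_velocities": joint speeds; "tau": joint torques, N m; "position": TCP position; "tool_rot": TCP orientation; "force": force on the tool from outside, world axes, zero at the start; "moment": the same for the moment, N m; "grip_width": finger opening in m.
Only numpy, scipy, OpenCV 4.12 (cv2) and the standard library are available. Lean on these libraries where they do the work, as an engineer would, in place of code of your own. Each camera call takes 0.05 s, during which the arm holds its last target. There are 200 camera calls.

### The job

Get the bench dust extractor ready for the next sewing group: squeeze the two black tabs of the orange blanking cover together, lift the cover off the inlet and put it in the blue tray. Then push the grey suction nozzle onto the inlet until it is fully home against the collar, and leave the other things on the table where they are.

Things in the scene. Friction and masses are not known exactly. Their poses are not given: they have to be found in the camera images.
- extractor: Grey bench dust extractor, fixed, 260 (x) x 220 (y) mm, 174 mm high; light grey front panel sloping 30 degrees down to its front (-x). Origin under its centre. A carrying handle stands 34 mm above the rear top; the panel's knob and red switch, 75 mm either side of the middle, less than 20 mm proud.
- port: Its inlet: round metal stub square to the sloping panel. Origin on its axis at the panel's surface; z points out along it, 30 degrees from vertical, leaning to the extractor's front; y level, across the panel. Along z: neck 35 mm dia to 9 mm, collar 44 mm dia from 9 to 15 mm (the nozzle seats on its outer face), spigot 35 mm dia from 15 to 50 mm, tapering to 29 mm dia at its end, 57 mm.
- cover_mid (a point): Centre of the blanking cover: orange cup (43 mm dia) clipped over the inlet, two black levers on its +y and -y sides; loose once unclipped, about 70 g. 96 mm long along its z: hooks' ends 48 mm below this point, cup top 13 mm above, tabs' ends 48 mm above. Clipped on, it shares the inlet's axes, this point 51.5 mm out along z. Drawn off along z it is clear after 50 mm. Can stand on its hooks.
- cover_tabs (a point): Point midway between the cover's two squeeze tabs (the levers' upper ends, black ribbed plates 24 mm wide in x standing 36 mm above the cup), on the cover's axis 32 mm above its centre, same axes. Squeeze here along y: 55 to 61 mm over the outer faces at rest, widest at the ends, about 44 mm when squeezed. Held squeezed, the tabs are also what to lift and carry the cover by.
- tab_left (a joint): Lever on the cover's +y side: 0 at rest (hooked under the collar), 0.17 rad fully squeezed against its stop; the hook is free from about 0.11. Spring: about 3 N at the tab to start, 6.5 N to reach the stop.
- tab_right (a joint): Lever on the cover's -y side, the same.
- nozzle_mid (a point): Centre of the loose grey suction nozzle, half-way up, about 130 g, 150 mm long along its z, standing on the table on its round socket: 44 mm outside, bore 37 mm, open 52 mm deep; blue band. From 97 to 150 mm above the foot a flat mouth, 26 mm thick along its x, 64 mm wide along y: grip there, closing along x, about 50 mm above this point. Any turn about its axis on the inlet will do.
- nozzle_socket (a point): Centre of the socket's open lower end (75 mm below nozzle_mid), same axes as the nozzle; lies on the collar's face, 15 mm out on the inlet's z, when fully home.
- tray: Open blue plastic tray, 190 (x) x 140 (y) x 45 mm, walls and floor 4 mm thick, loose, 350 g. Origin under the centre of its floor; z up.
- mug: White mug, 82 mm dia, 95 mm high; leave alone. Origin at the centre of its underside.
- pin_jar: Glass jar with red cap, 62 mm dia, 75 mm high; leave alone. Origin at the centre of its underside.
- cone_green: Green thread cone, 72 mm dia, 115 mm high; leave alone. Origin at the centre of its underside.
- cone_yellow: Yellow thread cone, 72 mm dia, 115 mm high; leave alone. Origin at the centre of its underside.
- tape_roll: Tape roll lying flat, 84 mm dia, 24 mm high; leave alone. Origin at the centre of its underside.
- shears: Fabric shears lying flat near the robot, 220 mm long along x, about 10 mm thick; leave alone. Origin at the pivot, underside.
- screwdriver: Screwdriver lying flat with a red handle, 190 mm long along x; leave alone. Origin under its middle.
There are look-alikes about, which are no part of the job. What is shaped like the part that bears cover_mid but yellow is not meant.

How it is judged:
By the outcome, as a careful person would: the job done as asked, in the order asked, and still so for the second after the job is handed in, with the robot touching nothing.
It also fails if it takes over 64 s, if anything falls off the work surface, if the arm or the gripper's body presses on something with over 40 N, if the wrist force passes 120 N, or if a joint passes its speed limit or range.

## Working session

There is one attempt and no reset: what is moved stays moved. The work goes in short steps, Python scripts to look and compute and a shell command to move; the robot and the scene stay as the last step left them, time stands still between calls to the robot, and variables do not carry over. Pictures are saved under pics/ and viewed, about 8 in all and at most 12, crops included, and the job is handed in when it is done.

```bash
mkdir -p pics
cat > h.py <<'E'
import numpy as np, cv2
from scipy.spatial.transform import Rotation as Ro
from cell import env
def snap(n,f):
    c=env.camera(n); cv2.imwrite('pics/'+f,cv2.cvtColor(c['image'],cv2.COLOR_RGB2BGR)); np.save('pics/'+f+'.npy',c,allow_pickle=True); return c
def K(c): return np.array([[c['fx'],0,c['cx']],[0,c['fy'],c['cy']],[0,0,1.]])
def load(f): return np.load('pics/'+f+'.npy',allow_pickle=True).item()
def ray(c,u,v):
    p=cv2.undistortPoints(np.array([[[u,v]]],float),K(c),np.array(c['dist'],float))[0,0]
    R=np.array(c['R']);t=np.array(c['t']); d=R.T@np.array([p[0],p[1],1]); return -R.T@t,d/np.linalg.norm(d)
def onz(c,u,v,z):
    o,d=ray(c,u,v); return o+d*(z-o[2])/d[2]
def tri(rays):
    A=0;b=0
    for o,d in rays:
        P=np.eye(3)-np.outer(d,d);A=A+P;b=b+P@o
    x=np.linalg.solve(A,b); return x,[np.linalg.norm((np.eye(3)-np.outer(d,d))@(x-o)) for o,d in rays]
def proj(c,X):
    return cv2.projectPoints(np.array(X,float).reshape(-1,3),cv2.Rodrigues(np.array(c['R']))[0],np.array(c['t'],float),K(c),np.array(c['dist'],float))[0][:,0]
def delta(pos,Rt):
    """shift & rotvec in tool axes to target"""
    s=env.read_state(); R0=Ro.from_euler('xyz',s['tool_rot'],degrees=True)
    print('shift',np.round(R0.inv().apply(np.array(pos)-s['position']),4),'rot',np.round((R0.inv()*Rt).as_rotvec(),4))
E
python3 - <<'E'
from h import *
s=env.read_state();print(s,env.tcp_to_grasp)
for n in ['side','top','wrist']:
    c=snap(n,n+'0.png');print(n,c['fx'],-np.array(c['R']).T@c['t'],np.array(c['R'])[2])
a=cv2.imread('pics/side0.png');b=cv2.imread('pics/top0.png')
E
```

```text
{'t': 0.0, 'q': array([-75.9038576 ,  36.0586152 ,   2.20136901,  86.99693845,
        -1.54925725,  57.08426611,  -1.14564263]), 'joint_velocities': array([-0.07022904,  0.1105833 ,  0.00334226,  0.00465279, -0.01089425,
        0.00387661, -0.01255576]), 'tau': array([ 2.51039637e-06, -5.63406122e+01,  1.22614246e+00, -1.93452662e+01,
        1.09440248e-02,  1.04180185e-02, -3.96214219e-06]), 'position': array([0.19915181, 0.61800427, 0.19788693]), 'tool_rot': array([-1.79889785e+02, -1.13963852e-03,  1.62133777e+02]), 'force': array([-0.53469182, -1.11601966,  0.34965914]), 'moment': array([ 0.02834731,  0.04073583, -0.04662105]), 'grip_width': 0.0853690200108659} 0.0187
side 470.38679230136586 [-0.06539588 -1.19038003  1.08509188] [ 0.38113243  0.70419488 -0.59903894]
top 467.8992043746353 [ 0.2362095  -0.08810002  1.51104401] [ 0.20747695  0.01350534 -0.97814668]
wrist 308.5827415897822 [0.13643836 0.63862959 0.3741378 ] [ 0.245028   -0.08068456 -0.96615282]
```

View pics/side0.png

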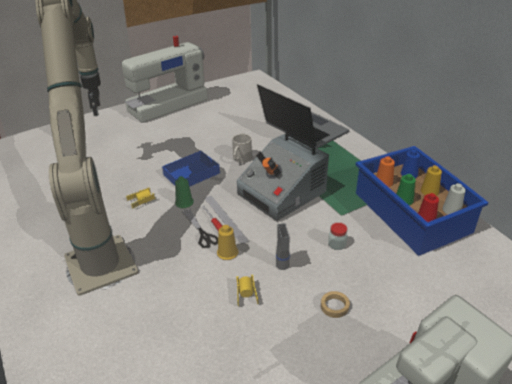

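View pics/top0.png

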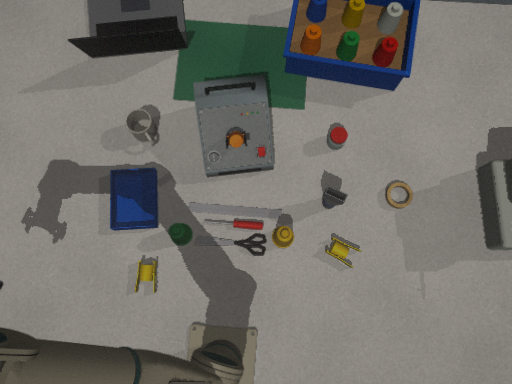

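Side: extractor with orange cover near (268,167), nozzle near (283,245), tray near (190,168). Top: cover near (236,140), nozzle near (334,198), tray near (134,198). There are two yellow look-alikes lying on the table. I'll zoom in with one composite.

Run:
```python
from h import *
S=cv2.imread('pics/side0.png');T=cv2.imread('pics/top0.png')
def crop(I,u,v,w,h,k):return cv2.resize(I[v:v+h,u:u+w],None,fx=k,fy=k,interpolation=cv2.INTER_CUBIC)
a=crop(S,230,130,100,75,4);b=crop(T,190,70,100,75,4);b2=crop(S,250,210,100,75,4);d=crop(T,290,165,100,75,4)
cv2.imwrite('pics/comp1.png',np.vstack([np.hstack([a,b]),np.hstack([b2,d])]))
for n,I in (('side',S),('top',T)):
    c=load(n+'0.png');hsv=cv2.cvtColor(I,cv2.COLOR_BGR2HSV)
    for nm,lo,hi in (('orange',(5,150,100),(17,255,255)),('blue',(105,120,40),(130,255,255)),('red',(0,170,90),(4,255,255))):
        m=cv2.inRange(hsv,lo,hi);N,_,st,ce=cv2.connectedComponentsWithStats(m)
        print(n,nm,[(st[i].tolist(),ce[i].round(1).tolist()) for i in range(1,N) if st[i,4]>12])
```

```text
side orange [([377, 157, 17, 29, 353], [386.2, 170.6]), ([262, 158, 8, 10, 52], [265.6, 162.3]), ([424, 192, 14, 5, 22], [430.7, 193.8])]
side blue [([162, 57, 20, 13, 151], [171.6, 62.8]), ([356, 146, 132, 109, 5479], [416.4, 203.1]), ([163, 163, 48, 21, 339], [183.0, 173.4])]
side red [([174, 37, 3, 9, 16], [175.1, 40.2]), ([275, 188, 6, 6, 25], [277.5, 190.8]), ([419, 194, 20, 26, 252], [428.9, 206.2]), ([213, 219, 8, 10, 33], [216.3, 223.2]), ([332, 224, 14, 9, 88], [338.5, 227.9])]
top orange [([305, 24, 17, 31, 316], [312.7, 36.8]), ([229, 134, 15, 13, 147], [235.8, 140.2])]
top blue [([284, 0, 136, 91, 3409], [351.5, 58.1]), ([307, 0, 20, 22, 366], [316.6, 10.2]), ([110, 168, 47, 62, 2591], [133.5, 199.7])]
top red [([382, 37, 16, 15, 166], [389.8, 44.1]), ([331, 127, 16, 16, 195], [338.5, 134.5]), ([258, 147, 7, 9, 52], [261.2, 151.0]), ([234, 221, 28, 8, 170], [247.6, 224.5])]
```

View pics/comp1.png

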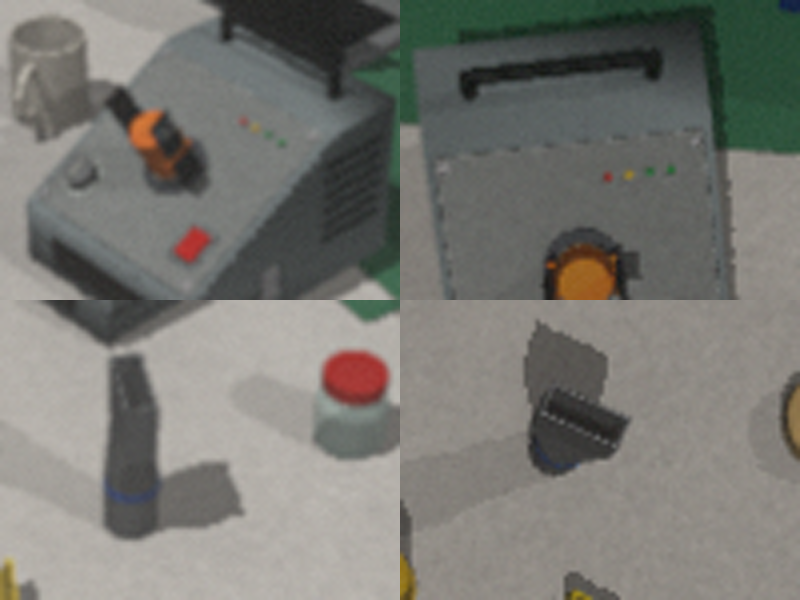

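Run:
```python
from h import *
S=load('side0.png');T=load('top0.png')
def t2(n,s,t):
    x,e=tri([ray(S,*s),ray(T,*t)]);print(n,x.round(4),np.round(e,4));return x
cs=lambda a,b:(230+a/4,130+b/4); ct=lambda a,b:(190+(a-400)/4,70+b/4)
ns=lambda a,b:(250+a/4,210+(b-300)/4); nt=lambda a,b:(290+(a-400)/4,165+(b-300)/4)
top=t2('cuptop',cs(147,127),ct(585,281))
r=t2('switch',(277.5,190.8),(261.2,151)); k=t2('knob',cs(82,172),(214,156))
t2('led r',cs(243,121),ct(607,177));t2('led g',cs(282,143),ct(671,169))
h1=t2('hand l',cs(226,38),ct(470,90));
d=k-r;print('yaw',np.degrees(np.arctan2(-d[0],d[1])),np.linalg.norm(d))
for z in (.15,.097):
  print(z,[onz(T,*nt(*p),z)[:2].round(4).tolist() for p in ((560,390),(630,420),(610,458),(543,412))])
print('foot',onz(S,*ns(132,522),0), 'band',[onz(S,*ns(132,495),0.03)])
print('tray rim',[onz(T,u,v,.045).round(3).tolist() for u,v in ((110,170),(156,169),(158,227),(111,229))])
for n,u,v,z in (('greencone',180,233,.06),('mug',140,122,.09),('yc',283,236,.06),('jar',338.5,134.5,.075)): print(n,onz(T,u,v,z).round(3))
```

```text
cuptop [0.6448 0.0037 0.1793] [0.0021 0.0021]
switch [ 0.6416 -0.0721  0.1009] [0.0009 0.0009]
knob [0.614  0.0731 0.1008] [0.0004 0.0004]
led r [ 0.7375 -0.0051  0.1583] [0.0005 0.0005]
led g [ 0.7477 -0.0531  0.1583] [0.0003 0.0003]
hand l [0.7909 0.104  0.1746] [0.0009 0.0009]
yaw 10.745847293745506 0.14787544335544003
0.15 [[0.5326, -0.2852], [0.5141, -0.3377], [0.4845, -0.3242], [0.515, -0.2735]]
0.097 [[0.5441, -0.2929], [0.5249, -0.3474], [0.4942, -0.3334], [0.5258, -0.2807]]
foot [ 0.51723475 -0.30628901  0.        ] band [array([ 0.51696548, -0.30563999,  0.03      ])]
tray rim [[0.556, 0.406, 0.045], [0.571, 0.261, 0.045], [0.386, 0.231, 0.045], [0.368, 0.375, 0.045]]
greencone [0.371 0.158 0.06 ]
mug [0.71  0.319 0.09 ]
yc [ 0.387 -0.161  0.06 ]
jar [ 0.724 -0.315  0.075]
```

```bash
cat >> h.py <<'E'
def portR(yaw): return Ro.from_euler('z',yaw,degrees=True)*Ro.from_euler('y',-30,degrees=True)
P0=np.array([.6765,.0098,.1235]); YAW=11.
def gripR(yaw): # x_tool=-xp,y_tool=yp,z_tool=-zp
    M=portR(yaw).as_matrix(); return Ro.from_matrix(np.column_stack([-M[:,0],M[:,1],-M[:,2]]))
def zp(yaw): return portR(yaw).as_matrix()[:,2]
E
python3 - <<'E'
from h import *
print(zp(YAW)); delta(P0+.15*zp(YAW),gripR(YAW))
E
```

```text
[-0.49081359 -0.0954045   0.8660254 ]
shift [-0.5752 -0.469  -0.0546] rot [-0.1333 -0.5128 -0.4917]
```

```bash
for i in 1; do python3 -m inch '[[-0.2,-0.16,-0.08,-0.06,-0.25,-0.24,1],[-0.3,-0.24,-0.08,-0.1,-0.4,-0.4,1],[-0.4,-0.33,-0.08,-0.133,-0.513,-0.492,1],[-0.575,-0.469,-0.055,-0.133,-0.513,-0.492,1],[-0.575,-0.469,-0.055,-0.133,-0.513,-0.492,1]]'; done; python3 -c "
from h import *
delta(P0+.15*zp(YAW),gripR(YAW))"
```

```text
t: 0.78
position: [0.3642, 0.3592, 0.2393]
tool_rot: [-179.9, 29.9, -168.5]
force: [2.3, -0.4, -0.2]
grip_width: 0.0854
shift [-0.1466 -0.404   0.0691] rot [ 0.0025 -0.0011  0.0083]
```

```bash
T='x'; python3 -m inch '[[-0.147,-0.404,0.069,0,0,0.008,1],[-0.147,-0.404,0.069,0,0,0.008,1],[-0.147,-0.404,0.069,0,0,0.008,1],[-0.147,-0.404,0.069,0,0,0.008,1],[-0.147,-0.404,0.069,0,0,0.008,1]]'; python3 -c "
from h import *
delta(P0+.15*zp(YAW),gripR(YAW))"
```

```text
t: 1.4
position: [0.4826, 0.1849, 0.2424]
tool_rot: [179.9, 29.6, -169.4]
force: [-0.5, 0.7, 0.0]
grip_width: 0.0852
shift [-0.0781 -0.2084  0.0312] rot [-0.0016 -0.0072 -0.0064]
```

```bash
python3 -m inch '[[-0.070,-0.187,0.031,0,0,0,1],[-0.070,-0.187,0.031,0,0,0,1],[-0.070,-0.187,0.031,0,0,0,1],[-0.070,-0.187,0.031,0,0,0,1],[-0.070,-0.187,0.031,0,0,0,1]]'; python3 -c "
from h import *
delta(P0+.15*zp(YAW),gripR(YAW))
c=snap('wrist','w1.png')
print(proj(c,[P0+a*zp(YAW) for a in (.0645,.0995)]))"
```

```text
t: 2.02
position: [0.5923, 0.0136, 0.2497]
tool_rot: [179.9, 29.6, -169.5]
force: [-0.1, 1.1, -0.5]
grip_width: 0.0854
shift [-0.008  -0.0198  0.0003] rot [-0.0021 -0.0072 -0.008 ]
[[234.24747501 194.06545083]
 [230.95308909 206.05639212]]
```

View pics/w1.png

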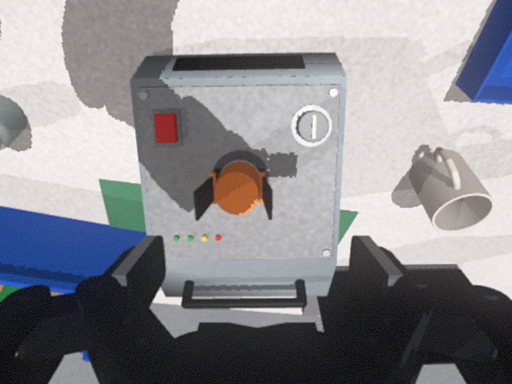

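Run:
```python
import cv2
I=cv2.imread('pics/w1.png')[145:235,175:295];cv2.imwrite('pics/w1c.png',cv2.resize(I,None,fx=6,fy=6,interpolation=cv2.INTER_CUBIC))
```

```text
(no output)
```

View pics/w1c.png

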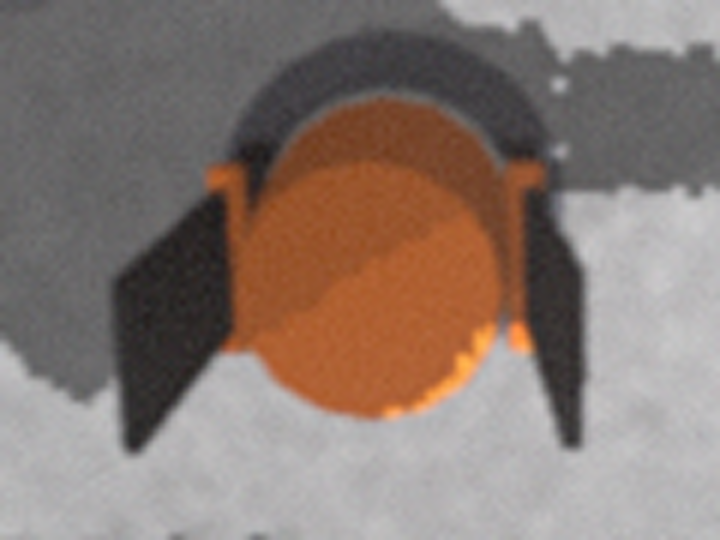

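Run:
```python
from h import *
S=load('side0.png');T=load('top0.png');W=load('w1.png')
rs=ray(S,266.75,161.75);rt=ray(T,236.25,140.25);rw=ray(W,236.7,193.3)
print(tri([rs,rt,rw]),tri([rs,rw]),tri([rt,rw]))
# switch, knob & leds on panel seen from wrist, at their z
a=onz(W,165,128,.1009);b=onz(W,312,126,.1008);d=b-a;print(a,b,np.degrees(np.arctan2(-d[0],d[1])))
a=onz(W,176.5,238,.1583);b=onz(W,219,238,.1583);d=b-a;print(a,b,np.degrees(np.arctan2(-d[0],d[1])))
print(env.read_state()['tool_rot'],env.read_state()['position'])
```

```text
(array([0.64518659, 0.00481631, 0.1781721 ]), [np.float64(0.0017973414836622377), np.float64(0.002598979820198136), np.float64(0.0010221541433875758)]) (array([0.64393386, 0.00565429, 0.17823655]), [np.float64(0.00049607030957165), np.float64(0.0004960703095716182)]) (array([0.64832009, 0.00474326, 0.17454792]), [np.float64(0.001355246681860242), np.float64(0.0013552466818602458)])
[ 0.64127685 -0.07258184  0.1009    ] [0.61186244 0.07542025 0.1008    ] 11.240678567229343
[ 0.74916397 -0.05023778  0.1583    ] [ 0.74027078 -0.00231135  0.1583    ] 10.512191927208683
[ 179.96851121   29.59399818 -170.21147473] [0.59528836 0.0044069  0.24958709]
```

```bash
sed -i 's/^P0=.*; YAW/P0=np.array([.6767,.0112,.1223]); YAW/' h.py; python3 -m inch '[[0.0,0,0,0,0,0,1]]'; python3 -c "
from h import *
delta(P0+.13*zp(YAW),gripR(YAW))"
```

```text
t: 2.2
position: [0.5919, 0.0129, 0.2489]
tool_rot: [179.8, 29.5, -169.8]
force: [0.4, 0.2, -0.9]
grip_width: 0.0856
shift [-0.0089 -0.0176  0.0212] rot [-0.0036 -0.0082 -0.0122]
```

```bash
python3 -m inch '[[-0.009,-0.017,0.02,-0.003,-0.008,-0.01,1],[-0.009,-0.017,0.02,-0.003,-0.008,-0.01,1],[-0.009,-0.017,0.02,-0.003,-0.008,-0.01,1]]'; python3 -c "
from h import *
delta(P0+.067*zp(YAW),gripR(YAW))"
```

```text
t: 2.58
position: [0.6112, 0.0048, 0.2366]
tool_rot: [-180.0, 30.0, -168.6]
force: [0.3, 0.5, 0.6]
grip_width: 0.0852
shift [ 0.0005 -0.0064  0.0647] rot [0.0031 0.0002 0.0062]
```

```bash
python3 -m inch '[[0,0,0,0,0,0,1],[0,0,0,0,0,0,1]]'; python3 -c "
from h import *
delta(P0+.067*zp(YAW),gripR(YAW))"
```

```text
t: 2.82
position: [0.6118, 0.0034, 0.237]
tool_rot: [-179.9, 30.1, -168.7]
force: [-0.6, -0.5, 0.8]
grip_width: 0.0855
shift [ 0.001  -0.0048  0.0649] rot [0.0016 0.001  0.0049]
```

```bash
python3 -m inch '[[0.001,-0.005,0.03,0.001,0,0.004,1],[0.001,-0.005,0.03,0.001,0,0.004,1],[0.001,-0.005,0.03,0.001,0,0.004,1]]'; python3 -c "
from h import *
delta(P0+.067*zp(YAW),gripR(YAW));c=snap('wrist','w2.png')"
```

```text
t: 3.2
position: [0.6268, 0.0012, 0.2107]
tool_rot: [179.9, 30.1, -169.0]
force: [-0.2, 0.6, 0.4]
grip_width: 0.0854
shift [0.0002 0.0002 0.035 ] rot [0.0015 0.0013 0.0002]
```

View pics/w2.png

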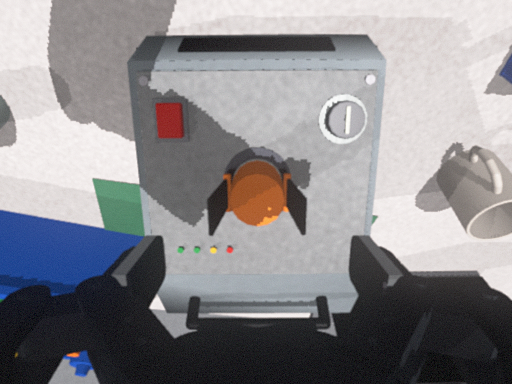

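Cover tabs (208–306, mid 257) are centred between the fingers (mid 257). Descend and squeeze.

```bash
python3 -m inch '[[0,0,0.012,0,0,0,1],[0,0,0.024,0,0,0,1],[0,0,0.034,0,0,0,1],[0,0,0.034,0,0,0,1]]'; python3 -m inch '[[0,0,0,0,0,0,-0.2],[0,0,0,0,0,0,-0.5],[0,0,0,0,0,0,-1],[0,0,0,0,0,0,-1],[0,0,0,0,0,0,-1]]'; python3 -m inch '[[0,0,0,0,0,0,-1]]'
```

```text
t: 3.75
position: [0.6436, 0.0039, 0.181]
tool_rot: [179.9, 30.1, -169.0]
force: [-0.2, 0.6, 0.6]
grip_width: 0.0855
t: 4.38
position: [0.6436, 0.0037, 0.1807]
tool_rot: [180.0, 30.0, -169.0]
force: [0.1, 0.1, -0.3]
grip_width: 0.0
t: 4.5
position: [0.6436, 0.0037, 0.1806]
tool_rot: [180.0, 30.0, -169.0]
force: [-0.2, -0.5, 0.5]
grip_width: 0.0002
```

Run:
```python
from h import *
snap('wrist','w3.png');snap('side','s3.png')
a=cv2.imread('pics/w3.png')[100:384,100:430];b=cv2.imread('pics/s3.png')[110:220,210:338]
b=cv2.resize(b,(330,284),interpolation=cv2.INTER_CUBIC);cv2.imwrite('pics/c3.png',np.hstack([a,b]))
```

```text
(no output)
```

View pics/c3.png

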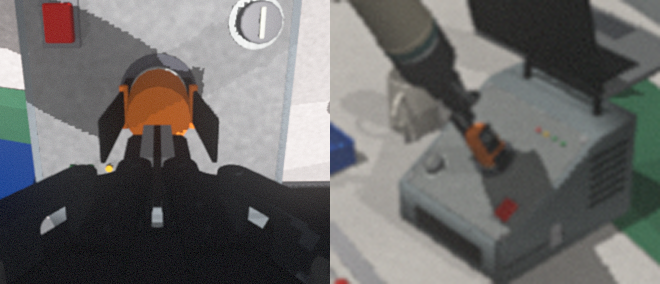

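Run:
```python
from h import *
W=load('w3.png');s=env.read_state();p=np.array(s['position']);R=Ro.from_euler('xyz',s['tool_rot'],degrees=True)
print(p, 'tcp px',proj(W,[p,p+R.apply([0,0,-.02])]).round(1))
pr=lambda a,x=0,y=0:proj(W,[P0+portR(YAW).apply([x,y,a])]).round(1)[0]
print('cup c',pr(.0645),'edges',pr(.0645,.0215),pr(.0645,-.0215),pr(.0645,0,.0215),'tab end corners',[pr(.0995,x,y) for x in(-.012,.012) for y in (-.03,.03)])
print('side TCP px',proj(load('s3.png'),[p]))
W=load('w2.png');print('w2 cup',pr(.0645),'tabs',[pr(.0995,x,y) for x in(-.012,.012) for y in (-.03,.03)])
S=load('side0.png');print('side knob-based: tabs',proj(S,[P0+portR(YAW).apply([x,y,.0995]) for x in(-.012,.012) for y in (-.03,.03)]).round(1).tolist())
I=cv2.imread('pics/w3.png')[150:290,180:330];J=cv2.imread('pics/s3.png')[140:190,250:303]
cv2.imwrite('pics/c4.png',np.hstack([cv2.resize(I,(450,420),interpolation=cv2.INTER_CUBIC),cv2.resize(J,(350,420),interpolation=cv2.INTER_CUBIC)]))
```

```text
[0.64363744 0.00366608 0.18059509] tcp px [[256.2 218.6]
 [256.2 231.4]]
cup c [258.  217.3] edges [258.  249.2] [258.  183.4] [292.9 217.2] tab end corners [array([198. , 218.8]), array([318.6, 218.7]), array([200.4, 262.4]), array([316.1, 262.2])]
side TCP px [[267.03821913 161.35608784]]
w2 cup [256.6 200.3] tabs [array([207.1, 198.3]), array([306.3, 198.2]), array([208.7, 235.1]), array([304.7, 235. ])]
side knob-based: tabs [[266.9, 162.2], [255.5, 155.3], [271.4, 157.1], [259.9, 150.3]]
```

View pics/c4.png

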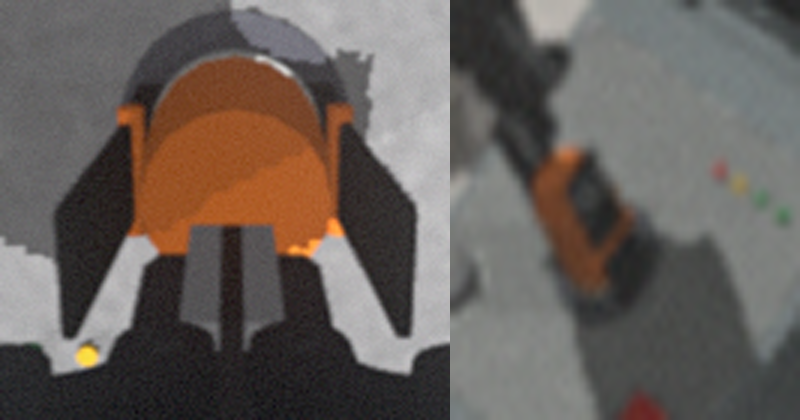

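The cover sits exactly where projected, but the shut fingertips appear above the tab ends: they closed over the tabs. Open, go deeper in a step, and close again.

```bash
python3 -m inch '[[0,0,-0.005,0,0,0,1],[0,0,-0.005,0,0,0,1],[0,0,-0.005,0,0,0,1],[0,0,-0.005,0,0,0,1],[0,0,-0.005,0,0,0,1]]'; python3 -m inch '[[0,0,0.005,0,0,0,1],[0,0,0.011,0,0,0,1],[0,0,0.017,0,0,0,1],[0,0,0.017,0,0,0,1]]'; python3 -c "
from h import *
delta(P0+.055*zp(YAW),gripR(YAW)); snap('wrist','w5.png');snap('side','s5.png')
a=cv2.imread('pics/w5.png');b=cv2.imread('pics/s5.png')[130:200,240:310]
cv2.imwrite('pics/c5.png',np.hstack([a[140:340,100:420],cv2.resize(b,(400,400),interpolation=cv2.INTER_CUBIC)[100:300]]))"
```

```text
t: 5.22
position: [0.6412, 0.0032, 0.1849]
tool_rot: [180.0, 30.0, -169.0]
force: [0.4, -0.6, -0.7]
grip_width: 0.0851
t: 5.72
position: [0.6494, 0.005, 0.1696]
tool_rot: [179.9, 30.0, -169.0]
force: [-0.0, 0.4, -0.0]
grip_width: 0.0855
shift [-0.0006  0.0009 -0.0001] rot [ 0.0008 -0.0003 -0.0003]
```

View pics/c5.png

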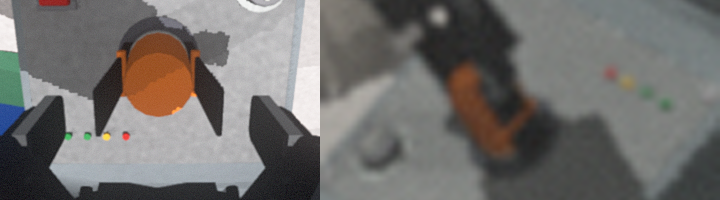

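```bash
python3 -m inch '[[0,0,0,0,0,0,0.3],[0,0,0,0,0,0,0.3],[0,0,0,0,0,0,0],[0,0,0,0,0,0,0],[0,0,0,0,0,0,0]]'
```

```text
t: 6.45
position: [0.6495, 0.0052, 0.171]
tool_rot: [180.0, 30.1, -169.0]
force: [-3.7, -0.5, 7.0]
grip_width: 0.0433
```

```bash
python3 -m inch '[[0,0,0,0,0,0,-0.3],[0,0,0,0,0,0,-1],[0,0,0,0,0,0,-1]]';python3 -c "
from h import *
snap('wrist','w6.png')
cv2.imwrite('pics/c6.png',cv2.imread('pics/w6.png')[120:320,120:400])"
```

```text
t: 6.82
position: [0.6492, 0.0053, 0.1716]
tool_rot: [-180.0, 30.1, -168.9]
force: [-10.3, -1.1, 13.4]
grip_width: 0.0372
```

View pics/c6.png

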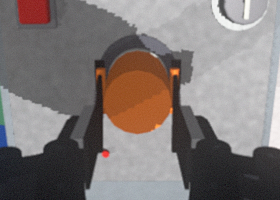

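Pads hold both tabs squeezed against the cup's sides (columns 90–180 in the crop). Draw off along the axis.

```bash
python3 -m inch '[[0,0,-0.008,0,0,0,-1],[0,0,-0.02,0,0,0,-1],[0,0,-0.035,0,0,0,-1],[0,0,-0.055,0,0,0,-1],[0,0,-0.08,0,0,0,-1]]'; python3 -m inch '[[0,0,-0.02,0,0,0,-1],[0,0,-0.02,0,0,0,-1]]';python3 -c "
from h import *
def om(f):
    c=snap('wrist',f);h=cv2.cvtColor(c['image'],cv2.COLOR_RGB2HSV);m=cv2.inRange(h,(5,150,60),(17,255,255))
    N,_,st,ce=cv2.connectedComponentsWithStats(m);i=1+np.argmax(st[1:,4]);print(st[i],ce[i])
om('w7.png')
h=cv2.cvtColor(cv2.imread('pics/w6.png'),cv2.COLOR_BGR2HSV);N,_,st,ce=cv2.connectedComponentsWithStats(cv2.inRange(h,(5,150,60),(17,255,255)));i=1+np.argmax(st[1:,4]);print(st[i],ce[i])
"
```

```text
t: 7.5
position: [0.6095, -0.003, 0.2395]
tool_rot: [180.0, 30.0, -169.0]
force: [0.0, -1.0, -0.2]
grip_width: 0.0373
t: 7.75
position: [0.6006, -0.0054, 0.2577]
tool_rot: [-180.0, 30.1, -169.1]
force: [0.8, -0.7, -1.0]
grip_width: 0.0371
[ 216  171   83   82 4590] [256.97973856 212.28976035]
[ 216  172   84   81 4673] [257.0408731  212.18788787]
```

```bash
cat >> h.py <<'E'
def down(az): return Ro.from_euler('z',az,degrees=True)*Ro.from_euler('x',180,degrees=True)
E
python3 -c "
from h import *
delta([.47,.318,.22],down(189))"
```

```text
shift [ 0.0763  0.3424 -0.0015] rot [0.0088 0.5244 0.0326]
```

```bash
python3 -m inch '[[0.02,0.06,-0.01,0,0.13,0.01,-1],[0.04,0.12,-0.01,0,0.26,0.02,-1],[0.05,0.18,-0.005,0,0.39,0.03,-1],[0.065,0.24,0,0.008,0.524,0.032,-1],[0.076,0.3,0,0.008,0.524,0.032,-1]]'; python3 -c "
from h import *
delta([.47,.318,.15],down(189))"
```

```text
t: 8.43
position: [0.48, 0.2796, 0.2162]
tool_rot: [179.9, -0.1, -171.1]
force: [1.2, 0.8, -0.2]
grip_width: 0.0371
shift [0.0037 0.0394 0.0663] rot [ 0.0011 -0.0025 -0.0011]
```

```bash
python3 -m inch '[[0.003,0.035,0.02,0,0,0,-1],[0.003,0.036,0.066,0,0,0,-1],[0.003,0.036,0.066,0,0,0,-1],[0.003,0.036,0.066,0,0,0,-1]]'; python3 -c "
from h import *
delta([.47,.318,.061],down(189))
c=snap('top','t8.png');h=cv2.cvtColor(c['image'],cv2.COLOR_RGB2HSV);m=cv2.inRange(h,(105,120,40),(130,255,255))
N,_,st,ce=cv2.connectedComponentsWithStats(m);print([(a.tolist(),b.tolist()) for a,b in zip(st,ce) if a[4]>200])"
```

```text
t: 8.93
position: [0.4706, 0.3126, 0.1535]
tool_rot: [179.9, 0.0, -170.9]
force: [-0.4, 0.5, -0.6]
grip_width: 0.037
shift [-0.0002  0.0053  0.0925] rot [0.0012 0.0007 0.0015]
[([0, 0, 512, 384, 191467], [254.41409224566112, 194.15473162477085]), ([284, 0, 136, 90, 3504], [352.9691780821918, 57.41010273972603]), ([307, 0, 20, 22, 365], [316.53972602739725, 10.172602739726027]), ([110, 194, 48, 36, 1269], [132.38770685579198, 213.78014184397162])]
```

```bash
python3 -m inch '[[0,0.004,0.03,0,0,0,-1],[0,0.004,0.06,0,0,0,-1],[0,0.004,0.08,0,0,0,-1],[0,0.004,0.091,0,0,0,-1],[0,0.004,0.091,0,0,0,-1]]'
```

```text
t: 9.6
position: [0.4695, 0.3163, 0.062]
tool_rot: [179.9, 0.0, -170.9]
force: [-0.0, 0.3, 0.3]
grip_width: 0.037
```

```bash
python3 -m inch '[[0,0,0.002,0,0,0,-1],[0,0,0.004,0,0,0,-1],[0,0,0.004,0,0,0,-1]]'
```

```text
t: 9.98
position: [0.4696, 0.3167, 0.0584]
tool_rot: [179.9, 0.1, -170.9]
force: [0.4, -0.3, 0.4]
grip_width: 0.0367
```

```bash
python3 -m inch '[[0,0,0.002,0,0,0,-1],[0,0,0.004,0,0,0,-1],[0,0,0.004,0,0,0,-1]]'
```

```text
t: 10.35
position: [0.4709, 0.3177, 0.0577]
tool_rot: [179.9, 0.3, -170.9]
force: [-2.0, -3.2, 26.8]
grip_width: 0.0367
```

```bash
python3 -m inch '[[0,0,-0.003,0,0,0,-1],[0,0,-0.003,0,0,0,-1]]'; python3 -m inch '[[0,0,0,0,0,0,0],[0,0,0,0,0,0,0.3],[0,0,0,0,0,0,1],[0,0,0,0,0,0,1],[0,0,0,0,0,0,1]]';python3 -m inch '[[0,0,-0.03,0,0,0,1],[0,0,-0.08,0,0,0,1],[0,0,-0.13,0,0,0,1],[0,0,-0.18,0,0,0,1],[0,0,-0.18,0,0,0,1]]'; python3 -c "
from h import *
snap('top','t9.png');snap('wrist','w9.png');snap('side','s9.png')
W=load('w9.png')
m=cv2.inRange(cv2.cvtColor(W['image'],cv2.COLOR_RGB2HSV),(5,150,60),(17,255,255));N,_,st,ce=cv2.connectedComponentsWithStats(m);i=1+np.argmax(st[1:,4]);print(st[i],ce[i],onz(W,*ce[i],.065),onz(W,*ce[i],.03))
a=cv2.imread('pics/w9.png');b=cv2.imread('pics/s9.png')[140:200,150:225];d=cv2.imread('pics/t9.png')[150:210,90:165]
cv2.imwrite('pics/c9.png',np.hstack([cv2.resize(a,(480,360)),np.vstack([cv2.resize(x,(225,180)) for x in (b,d)])]))"
```

```text
t: 10.6
position: [0.4699, 0.3171, 0.058]
tool_rot: [179.9, 0.1, -170.9]
force: [-0.0, -0.9, 9.1]
grip_width: 0.0371
t: 11.22
position: [0.4692, 0.3164, 0.0569]
tool_rot: [179.9, -0.0, -170.9]
force: [-1.0, 0.4, 0.3]
grip_width: 0.0856
t: 11.85
position: [0.4706, 0.3185, 0.2409]
tool_rot: [179.7, 0.4, -170.9]
force: [0.7, -1.1, -0.2]
grip_width: 0.0853
[ 235  143   43   38 1124] [255.78291815 161.28736655] [0.4644767  0.31566834 0.065     ] [0.47050545 0.31660643 0.03      ]
```

View pics/c9.png

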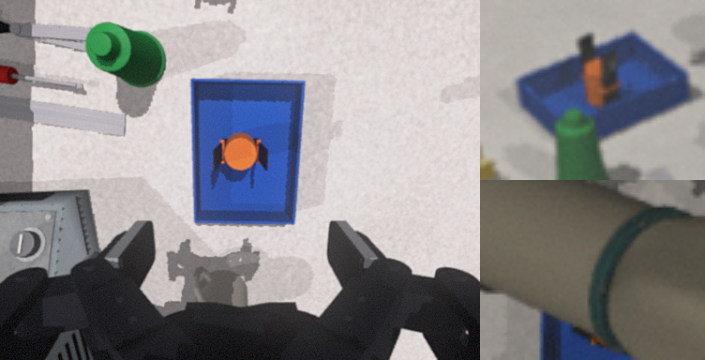

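Cover stands upright in the tray (wrist crop (240,152), inside the rim). Now the nozzle.

```bash
python3 -m inch '[[0.0,-0.06,-0.01,0,0,0.18,1],[0.01,-0.12,-0.02,0,0,0.36,1],[0.02,-0.18,-0.03,0,0,0.54,1],[0.02,-0.24,-0.04,0,0,0.72,1],[0.02,-0.3,-0.05,0,0,0.9,1]]'; python3 -c "
from h import *
delta([.51,-.30,.30],down(65))"
```

```text
t: 12.62
position: [0.4963, 0.0143, 0.2856]
tool_rot: [-179.9, -0.1, 137.2]
force: [1.2, 0.1, 0.5]
grip_width: 0.0853
shift [-0.2235 -0.2214 -0.0147] rot [-0.0024 -0.0015  1.2603]
```

```bash
python3 -m inch '[[-0.04,-0.04,-0.015,0,0,0.18,1],[-0.08,-0.08,-0.015,0,0,0.36,1],[-0.12,-0.12,-0.015,0,0,0.54,1],[-0.16,-0.16,-0.015,0,0,0.72,1],[-0.2,-0.2,-0.015,0,0,0.9,1]]'; python3 -m inch '[[-0.0,-0.03,0,0,0,0.18,1],[-0.0,-0.03,0,0,0,0.36,1],[0,-0.03,0,0,0,0.36,1]]'; python3 -c "
from h import *
delta([.51,-.30,.30],down(65))
snap('wrist','w10.png');print(proj(load('w10.png'),[[.513,-.306,.15],[.515,-.306,0]]))
cv2.imwrite('pics/c10.png',cv2.resize(cv2.imread('pics/w10.png')[60:340,100:460],(720,560),interpolation=cv2.INTER_CUBIC))"
```

```text
t: 13.25
position: [0.5087, -0.2676, 0.2996]
tool_rot: [-179.8, -0.1, 85.6]
force: [0.6, 0.4, 0.3]
grip_width: 0.0853
t: 13.62
position: [0.4789, -0.2637, 0.3]
tool_rot: [-179.8, -0.0, 65.4]
force: [0.4, -0.7, 0.1]
grip_width: 0.0855
shift [-0.0201  0.0433 -0.0002] rot [-0.0032 -0.0006  0.0078]
[[302.4381932  191.80053268]
 [290.28179058 165.95836579]]
```

View pics/c10.png

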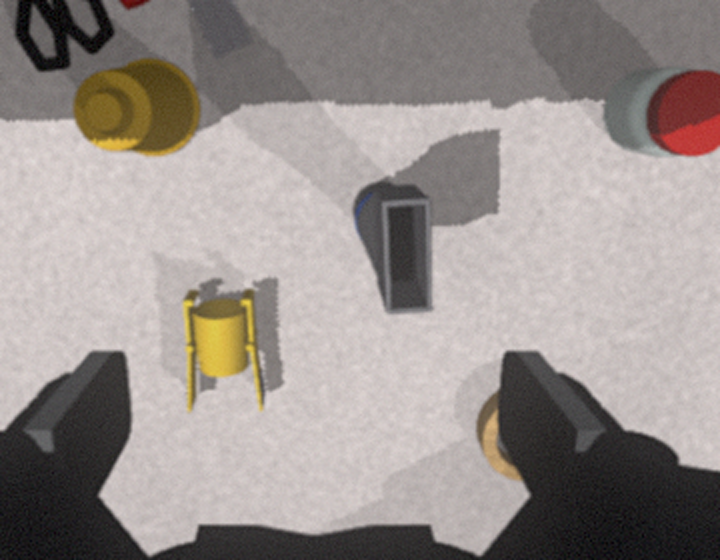

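Run:
```python
from h import *
W=load('w10.png');q=[onz(W,100+u/2,60+v/2,.15) for u,v in ((382,202),(428,198),(432,308),(390,312))]
q=np.array(q);c=q.mean(0);print(q.round(4),c)
w=((q[0]-q[3])+(q[1]-q[2]));n=((q[1]-q[0])+(q[2]-q[3]))
az=np.degrees(np.arctan2(w[1],w[0]));print('wide az',az,'thin az',np.degrees(np.arctan2(n[1],n[0])),np.linalg.norm(w)/2,np.linalg.norm(n)/2)
print('clip',onz(W,100+225/2,60+345/2,.03))
c[2]=.2;delta(c,down(65)); delta(c,down(az%180))
```

```text
[[ 0.5149 -0.2694  0.15  ]
 [ 0.5381 -0.2776  0.15  ]
 [ 0.517  -0.3361  0.15  ]
 [ 0.4947 -0.3285  0.15  ]] [ 0.51617507 -0.30290533  0.15      ]
wide az 70.68289451637872 thin az -19.134584811072607 0.06236802961044031 0.024070105002534557
clip [ 0.36329126 -0.34607249  0.03      ]
shift [-0.0208  0.0501  0.1001] rot [-0.0027 -0.0009  0.01  ]
shift [-0.0208  0.0501  0.1001] rot [-0.0027 -0.001  -0.0892]
```

```bash
python3 -m inch '[[-0.021,0.05,0.05,-0.003,-0.001,-0.089,1],[-0.021,0.05,0.1,-0.003,-0.001,-0.089,1],[-0.021,0.05,0.1,-0.003,-0.001,-0.089,1],[-0.021,0.05,0.1,-0.003,-0.001,-0.089,1]]'; python3 -c "
from h import *
delta([.5165,-.3035,.098],down(70.7))"
```

```text
t: 14.18
position: [0.5175, -0.3029, 0.2027]
tool_rot: [179.8, -0.0, 70.6]
force: [0.3, 0.2, 0.6]
grip_width: 0.0856
shift [-0.0009 -0.0012  0.1047] rot [ 0.0039 -0.0005 -0.0019]
```

```bash
python3 -m inch '[[-0.001,-0.001,0.03,0.003,0,0,1],[-0.001,-0.001,0.06,0.003,0,0,1],[-0.001,-0.001,0.09,0.003,0,0,1],[-0.001,-0.001,0.105,0.003,0,0,1],[-0.001,-0.001,0.105,0.003,0,0,1]]'; python3 -m inch '[[0,0,0,0,0,0,0],[0,0,0,0,0,0,-0.4],[0,0,0,0,0,0,-1],[0,0,0,0,0,0,-1],[0,0,0,0,0,0,-1]]'
```

```text
t: 14.8
position: [0.5161, -0.3042, 0.0973]
tool_rot: [180.0, 0.0, 70.5]
force: [-0.4, 0.2, -0.1]
grip_width: 0.0855
t: 15.42
position: [0.5162, -0.3046, 0.0971]
tool_rot: [179.9, 0.0, 70.5]
force: [0.2, 0.4, 4.9]
grip_width: 0.0248
```

```bash
cat >> h.py <<'E'
def insR(yaw=YAW):
    M=portR(yaw).as_matrix(); return Ro.from_matrix(np.column_stack([M[:,1],M[:,0],-M[:,2]]))
E
python3 -m inch '[[0,0,-0.01,0,0,0,-1],[0,0,-0.05,0,0,0,-1],[0,0,-0.11,0,0,0,-1],[0,0,-0.17,0,0,0,-1],[0,0,-0.23,0,0,0,-1]]'; python3 -c "
from h import *
delta(P0+(.08+.097)*zp(YAW),insR())"
```

```text
t: 16.05
position: [0.5149, -0.3039, 0.3283]
tool_rot: [-179.9, -0.0, 70.5]
force: [1.2, -0.2, -1.8]
grip_width: 0.0244
shift [ 0.3061 -0.029   0.0528] rot [-0.5122  0.1389 -0.5205]
```

```bash
python3 -m inch '[[0.05,-0.005,0,-0.1,0.028,-0.104,-1],[0.1,-0.01,0,-0.2,0.056,-0.208,-1],[0.15,-0.015,0,-0.3,0.084,-0.312,-1],[0.2,-0.02,0,-0.4,0.112,-0.416,-1],[0.26,-0.025,0,-0.512,0.139,-0.52,-1]]'; python3 -c "
from h import *
delta(P0+(.09+.097)*zp(YAW),insR())"
```

```text
t: 16.68
position: [0.5785, -0.0498, 0.3265]
tool_rot: [149.8, 0.1, 101.1]
force: [0.8, 0.3, -2.3]
grip_width: 0.0248
shift [ 0.0412 -0.0085  0.0438] rot [0.0028 0.0011 0.0022]
```

```bash
python3 -m inch '[[0.03,-0.008,0.01,0.002,0,0.002,-1],[0.041,-0.008,0.03,0.002,0,0.002,-1],[0.041,-0.008,0.044,0.002,0,0.002,-1],[0.041,-0.008,0.044,0.002,0,0.002,-1],[0.041,-0.008,0.044,0.002,0,0.002,-1]]'; python3 -c "
from h import *
delta(P0+(.065+.097)*zp(YAW),insR());snap('wrist','w11.png');snap('side','s11.png');snap('top','t11.png')
S=load('s11.png');T=load('t11.png')
for n,C in (('side',S),('top',T)):
  h=cv2.cvtColor(C['image'],cv2.COLOR_RGB2HSV);m=cv2.inRange(h,(105,90,40),(130,255,255));m[:,:225]=0;m[:,330:]=0;m[:100]=0
  N,_,st,ce=cv2.connectedComponentsWithStats(m);print(n,[(a.tolist(),b.round(1).tolist()) for a,b in zip(st[1:],ce[1:]) if a[4]>2])
  p=np.array(env.read_state()['position'])
  print('pred foot',proj(C,[p-.097*zp(YAW),p-.067*zp(YAW)]).round(1).tolist(),'spigot end/collar',proj(C,[P0+.057*zp(YAW),P0+.015*zp(YAW)]).round(1).tolist())
"
```

```text
t: 17.3
position: [0.5857, -0.0078, 0.2844]
tool_rot: [150.1, -0.0, 100.9]
force: [-0.1, -0.5, -1.6]
grip_width: 0.0248
shift [ 0.0013 -0.0005  0.0249] rot [-0.002   0.0008 -0.0024]
side [([262, 152, 3, 3, 4], [263.0, 152.8])]
pred foot [[264.9, 157.7], [261.6, 152.9]] spigot end/collar [[268.0, 162.8], [272.3, 169.1]]
top []
pred foot [[236.3, 142.5], [236.4, 144.8]] spigot end/collar [[235.5, 140.4], [235.3, 137.4]]
```

```bash
python3 -m inch '[[0.001,0,0.012,-0.002,0,-0.002,-1],[0.001,0,0.024,-0.002,0,-0.002,-1],[0.001,0,0.033,-0.002,0,-0.002,-1],[0.001,0,0.04,-0.002,0,-0.002,-1],[0.001,0,0.04,-0.002,0,-0.002,-1]]'; python3 -c "
from h import *
print((env.read_state()['position']-P0)@portR(YAW).as_matrix())
delta(P0+(.015+.097)*zp(YAW),insR())"
```

```text
t: 18.08
position: [0.6053, -0.0033, 0.2493]
tool_rot: [150.0, 0.0, 100.9]
force: [0.6, 0.1, -0.4]
grip_width: 0.0248
[ 0.0003832  -0.00063081  0.14643318]
shift [ 0.0007 -0.0004  0.0344] rot [-0.0002  0.0007 -0.0008]
```

```bash
python3 -m inch '[[0,0,0.008,0,0,0,-1],[0,0,0.016,0,0,0,-1],[0,0,0.022,0,0,0,-1],[0,0,0.022,0,0,0,-1]]'; python3 -m inch '[[0,0,0.004,0,0,0,-1],[0,0,0.008,0,0,0,-1],[0,0,0.010,0,0,0,-1],[0,0,0.010,0,0,0,-1]]'; python3 -c "
from h import *
M=portR(YAW).as_matrix();s=env.read_state();print((s['position']-P0)@M-[0,0,.097],s['force']@M)"
```

```text
t: 18.58
position: [0.6161, -0.0014, 0.2305]
tool_rot: [150.0, 0.0, 100.9]
force: [-0.3, -0.1, -1.8]
grip_width: 0.0247
t: 19.08
position: [0.6211, -0.0002, 0.222]
tool_rot: [150.0, 0.0, 100.9]
force: [-0.2, 0.5, -2.4]
grip_width: 0.0251
[ 0.0007074  -0.00061259  0.01771776] [-1.32158578  0.55433635 -2.02816846]
```

Foot at +17.7 mm with no resistance; step on until the collar stops it.

```bash
for i in 1; do python3 -m inch '[[0,0,0.002,0,0,0,-1],[0,0,0.004,0,0,0,-1],[0,0,0.004,0,0,0,-1]]'; done; python3 -c "
from h import *
M=portR(YAW).as_matrix();s=env.read_state();print((s['position']-P0)@M-[0,0,.097],s['force']@M)"
```

```text
t: 19.45
position: [0.623, -0.0003, 0.2193]
tool_rot: [149.9, 0.1, 100.9]
force: [-7.6, -2.9, 11.8]
grip_width: 0.0248
[ 0.00095327 -0.00101042  0.01449821] [-1.10792297 -1.40935558 14.20773843]
```

```bash
python3 -m inch '[[0,0,0.002,0,0,0,-1],[0,0,0.003,0,0,0,-1],[0,0,0.003,0,0,0,-1]]'; python3 -c "
from h import *
M=portR(YAW).as_matrix();s=env.read_state();print((s['position']-P0)@M-[0,0,.097],s['force']@M)"
```

```text
t: 19.82
position: [0.6239, -0.0002, 0.2195]
tool_rot: [149.8, 0.3, 100.8]
force: [-31.7, -5.3, 42.8]
grip_width: 0.0246
[ 0.00182748 -0.00115527  0.01416635] [-6.38512036  0.85351027 53.16034689]
```

Hard stop at the collar (53 N with <0.5 mm of travel). Relieve, release, retreat.

```bash
python3 -m inch '[[0,0,-0.003,0,0,0,-1],[0,0,-0.003,0,0,0,-1]]'; python3 -m inch '[[0,0,0,0,0,0,1],[0,0,0,0,0,0,1],[0,0,0,0,0,0,1],[0,0,0,0,0,0,1],[0,0,0,0,0,0,1]]';  python3 -m inch '[[0,0,-0.03,0,0,0,1],[0,0,-0.07,0,0,0,1],[0,0,-0.12,0,0,0,1],[-0.1,0,-0.15,0,0,0,1],[-0.15,-0.05,-0.15,0,0,0,1]]'
python3 - <<'E'
from h import *
snap('wrist','w12.png');snap('side','s12.png');snap('top','t12.png')
A=cv2.imread
a=A('pics/s12.png')[110:210,140:310];b=A('pics/t12.png')[70:240,90:290]
cv2.imwrite('pics/c12.png',np.hstack([cv2.resize(a,(400,300),interpolation=cv2.INTER_CUBIC),cv2.resize(b,(353,300),interpolation=cv2.INTER_CUBIC)]))
C=load('s12.png');h=cv2.cvtColor(C['image'],cv2.COLOR_RGB2HSV);m=cv2.inRange(h,(105,90,40),(130,255,255));m[:,:225]=0;m[:,330:]=0;m[:100]=0
N,_,st,ce=cv2.connectedComponentsWithStats(m);print([(x.tolist(),y.round(1).tolist()) for x,y in zip(st[1:],ce[1:]) if x[4]>1])
for k in (.015,.025):print(k,'mouth end,band px',proj(C,[P0+(k+.15)*zp(YAW),P0+(k+.03)*zp(YAW)]).round(1).tolist())
E
```

```text
t: 20.08
position: [0.6233, -0.0001, 0.2194]
tool_rot: [149.9, 0.1, 100.9]
force: [-11.1, -3.1, 15.9]
grip_width: 0.0246
t: 20.7
position: [0.6231, 0.0005, 0.2182]
tool_rot: [150.0, 0.0, 101.0]
force: [-0.5, 0.0, -0.9]
grip_width: 0.0855
t: 21.32
position: [0.5507, -0.1287, 0.332]
tool_rot: [149.6, 0.2, 101.0]
force: [-0.0, -1.5, -0.2]
grip_width: 0.0853
[]
0.015 mouth end,band px [[255.9, 145.5], [269.2, 164.6]]
0.025 mouth end,band px [[254.8, 143.8], [268.2, 163.1]]
```

No pictures left to view; I'll move the arm out of the side camera's line and check the nozzle numerically.

```bash
python3 -c "
from h import *
delta([.42,-.05,.38],insR());delta([.42,.25,.38],insR())"
```

```text
shift [ 0.1042 -0.0691 -0.1   ] rot [-0.0017  0.0043 -0.0095]
shift [ 0.3992 -0.0223 -0.0727] rot [-0.0017  0.0043 -0.0095]
```

```bash
python3 -m inch '[[0,-0.03,-0.05,0,0,0,1],[0.02,-0.07,-0.1,0,0,0,1],[0.08,-0.07,-0.1,0,0,0,1],[0.14,-0.06,-0.095,0,0,0,1],[0.2,-0.05,-0.09,0,0,0,1]]'; python3 -m inch '[[0.06,0.01,0,0,0,0,1],[0.12,0.02,0.01,0,0,0,1],[0.18,0.025,0.015,0,0,0,1],[0.18,0.025,0.015,0,0,0,1],[0.18,0.025,0.015,0,0,0,1]]'
python3 - <<'E'
from h import *
for n in ('side','top','wrist'): snap(n,n[0]+'13.png')
for n in ('side','top'):
  C=load(n[0]+'13.png');g=C['image'].astype(int);o=load(n+'0.png')['image'].astype(int)
  h=cv2.cvtColor(C['image'],cv2.COLOR_RGB2HSV)
  m=cv2.inRange(h,(100,60,25),(130,255,255));q=m.copy();q[:,:225]=0;q[:,310:]=0;q[:110]=0;q[200:]=0
  v,u=np.nonzero(q);print(n,'blue near port',list(zip(u,v))[:30])
  for nm,lo,hi in (('orange',(5,150,60),(17,255,255)),('tray',(105,120,40),(130,255,255))):
    N,_,st,ce=cv2.connectedComponentsWithStats(cv2.inRange(h,lo,hi));print(nm,[(x.tolist()) for x in st[1:] if x[4]>12])
  for k in (.015,.025):
    ax=[P0+(k+d)*zp(YAW) for d in (.03,.15)];M=portR(YAW).as_matrix()
    print(k,'band,mouth, mouth corners',proj(C,ax+[P0+(k+.15)*zp(YAW)+M[:,0]*x+M[:,1]*y for x in(-.013,.013) for y in(-.032,.032)]).round(1).tolist())
  d=(np.abs(g-o).sum(2)>45).astype(np.uint8)*255
  N,_,st,ce=cv2.connectedComponentsWithStats(d);print('changes',[x.tolist() for x in st[1:] if x[4]>40])
  x0,y0=(235,125) if n=='side' else (210,115)
  print('\n'.join(''.join('%3d '%t for t in r) for r in cv2.cvtColor(C['image'],cv2.COLOR_RGB2GRAY)[y0:y0+50:2,x0:x0+50:2]))
E
```

```text
t: 22.1
position: [0.4277, -0.0042, 0.3754]
tool_rot: [149.9, -0.2, 100.9]
force: [-10.0, -12.2, -2.3]
grip_width: 0.0854
t: 22.72
position: [0.4208, 0.18, 0.3748]
tool_rot: [150.0, 0.1, 101.4]
force: [0.5, -1.1, 0.1]
grip_width: 0.0857
side blue near port [(np.int64(272), np.int64(161)), (np.int64(272), np.int64(162)), (np.int64(273), np.int64(162)), (np.int64(272), np.int64(163)), (np.int64(273), np.int64(163)), (np.int64(271), np.int64(164)), (np.int64(272), np.int64(164)), (np.int64(270), np.int64(165)), (np.int64(271), np.int64(165)), (np.int64(272), np.int64(165)), (np.int64(269), np.int64(166)), (np.int64(270), np.int64(166)), (np.int64(271), np.int64(166)), (np.int64(267), np.int64(167)), (np.int64(268), np.int64(167)), (np.int64(269), np.int64(167)), (np.int64(266), np.int64(168)), (np.int64(268), np.int64(168))]
orange [[377, 157, 17, 29, 356], [185, 160, 6, 15, 57], [424, 192, 13, 5, 21]]
tray [[162, 57, 20, 12, 117], [356, 146, 132, 109, 5481], [163, 152, 55, 31, 416]]
0.015 band,mouth, mouth corners [[269.2, 164.6], [255.9, 145.5], [259.7, 152.0], [247.3, 144.7], [264.7,
[... 6170 characters left out ...]
22 122 124  95 100  97  96  85  44  45  41  43  44  46  46  44  49  42  94 100 100  99 100  62 
 88  80  86  60 116 101  94  95  89  44  49  45  46  45  48  55  66  63  61  76 103 104 100  90  68 
 97 103 107  95  65 106 103 106  96  60  65  92 117  99  89  82  92 105 106 107 103 104  99  89  80 
 79  51 106  92  93 116 108 102 108 105 109 110 102  99 105 105 101 106 106 103 105 100 101  91 107 
 47  50  63  62  99  85 101 105 107 104 107 102 103 103 103 102 104 103 104 104 102 100 102 103 102 
 53  52  57  74 126 102 105 106 103 105 100 102 105 103 106 103 105 103 103 107 104 100 105 100 105 
 53  55  66  69 104 104 107 107 107 106 104 102 105 104 103 103 103 106 105 105 101 106 104 100  95
```

Run:
```python
from h import *
for n in ('side','top'):
  for nm,lo,hi in (('red',(0,170,60),(4,255,255)),('green',(60,100,20),(85,255,255)),('yellow',(20,150,40),(32,255,255))):
    r=[]
    for f in (n+'0.png',n[0]+'13.png'):
      N,_,st,ce=cv2.connectedComponentsWithStats(cv2.inRange(cv2.cvtColor(load(f)['image'],cv2.COLOR_RGB2HSV),lo,hi))
      r.append([(a[4].item(),*b.round(1).tolist()) for a,b in zip(st[1:],ce[1:]) if a[4]>30])
    print(n,nm,r[0],'|',r[1])
print(env.read_state()['force'],env.hand_in())
```

```text
side red [(252, 428.9, 206.2), (33, 216.3, 223.2), (88, 338.5, 227.9)] | [(238, 429.1, 205.5), (33, 216.4, 223.1), (86, 338.6, 227.6)]
side green [(372, 406.7, 188.2)] | [(370, 406.7, 188.2)]
side yellow [(387, 431.5, 180.9), (91, 142.8, 193.9), (97, 224.6, 231.4), (34, 224.4, 256.1), (140, 244.3, 283.8)] | [(388, 431.5, 180.8), (94, 142.9, 194.1), (101, 224.5, 231.5), (137, 244.3, 283.8)]
top red [(397, 386.1, 51.2), (195, 338.5, 134.5), (52, 261.2, 151.0), (170, 247.6, 224.5)] | [(410, 386.0, 51.7), (203, 338.6, 134.6), (55, 261.2, 151.0), (164, 247.5, 224.5)]
top green [(6793, 238.4, 59.5), (449, 348.3, 46.1), (184, 177.9, 230.4)] | [(6840, 238.3, 59.5), (456, 348.1, 46.0), (271, 179.1, 231.9)]
top yellow [(503, 353.2, 13.5), (340, 283.0, 236.7), (293, 340.0, 250.0), (299, 145.8, 272.4)] | [(505, 353.2, 13.6), (330, 283.1, 236.7), (292, 339.9, 250.0), (122, 151.7, 272.4)]
the job is handed in; nothing more can be done
[ 0.1938492  -0.44187211  0.45997031] None
```

The job is done and handed in at about 23 s. The orange cover is off the inlet and standing on its hooks in the blue tray, and the grey nozzle is on the inlet against the collar.

- **Cover:** My first squeeze closed above the tabs and touched nothing. I went about 12 mm deeper and the second squeeze held. It drew off along the inlet axis, and a picture then showed it upright inside the tray. I pressed it on the tray floor with about 27 N while setting it down.
- **Nozzle:** It slid on freely, then stopped hard with its foot about 14.2 mm out, where 15 mm is fully home. Pushing to 53 N moved it less than 0.5 mm. After release, the mouth corners in the side camera fit the seated position to within 1–2 pixels. The top camera could not tell, and I had used up my 12 pictures, so this check was by numbers only.
- **Other things:** Most of the coloured objects (jar cap, screwdriver handle, yellow cone) matched their starting places to within 0.7 pixel.
    - **Less certain:** The green cone and one yellow look-alike shifted in the top view. The side view showed that look-alike unmoved, so I put that down to the arm covering it and its shadow. The cone has no such check. I did not check the mug, tape roll or shears this way.
- **Disagreement:** One reading of about 16 N came while the arm was backing away, roughly 15 cm from anything I know of. It was gone at the next reading. I took it to be from the quick change of direction.

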